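# Stand the blue shop sign on its prop leg

### The arm

A 7-joint arm with a two-finger parallel gripper is mounted at the origin on the work surface. World frame = base frame: x ahead of the robot, y to its left, z up, the work surface at z = 0. Lengths are in mm, angles in rad, forces in N, time in s.
With the tool pointing down it reaches from about 400 to 850 mm from the base axis. Payload 4.5 kg.
Tool frame: the origin (TCP) lies between the finger pads; the fingertips stand robot.tip_reach ahead of it and the grasp point (between the pads) lies 6 mm ahead of it (robot.tip_reach is the distance from the TCP to the fingertips, in mm); z points along the fingers, y is the line along which they close (so a half turn about z gives the same grasp; the last joint's range is limited). The gripper opens to 85 mm and grips with 20 to 120 N. Pads are 22 mm wide; open, the fingers measure 114 mm over their backs; the gripper's body (76 mm by 85 mm) begins 54 mm behind the grasp point. The pads swing forward as they close: fully open they stand 13 mm farther back than shut.
Start: joints at [1.171, 0.689, -0.195, 1.565, 0.157, 0.902, -0.215], TCP at [262.731, -567.119, 256.317] pointing down, gripper open.
Joint ranges: [-3.01, 3.01], [-0.46, 2.08], [-1.47, 1.51], [0.13, 2.56], [-1, 4.14], [0.04, 2.09], [-2.66, 2.66]. Speed limits (rad/s): [2.57, 2.57, 3.14, 3.14, 3.14, 3.14, 3.14].

### API

Orientations are given as a unit quaternion [x, y, z, w].
In Python, from rig import robot, viewer gives the robot as it stands.
- The arm moves only by the tool drive_tool, never from a script. Its argument "motion" is text: rows parted by semicolons, each of 7 numbers parted by spaces: the shift along the tool's x, y, z in m, then the turn, a rotation vector about the tool's x, y, z in rad, then the finger opening in m, from 0 to 0.0854. In form: x y z rx ry rz jaw; .... A call has 1 to 8 rows; each row shifts and turns the commanded pose from where the row before left it, along the tool's axes as they then stand; what a row does not reach is not made up. A row lasts 1/10 s, in which the tool goes at most 50 mm and 8.59 degrees, less where a joint would pass 70% of its speed; a pose out of reach is approached as far as the arm can. A call is refused whole if a number of a shift passes 0.05 or a number of a turn 0.15, either way. A call with a gripper value outside its range is refused whole. The fingers move at their own pace and stop on an object; "force" is the grip in N (left out, the last holds). Time passes only in rows, so rows that do not move let the fingers close. It gives the time, the measured TCP pose, the force, the opening and the grip force at its end, in the units of the state.
- robot.read_state(): the state, without advancing time (a new reading comes with each control period).
- viewer.snapshot(name): name is "scene" or "top"; returns a dict with "frame" (480x640x3 uint8, blue, green, red), "z_map" (480x640 float32, mm along the optical axis (not along the pixel's ray), 0 where there is no reading), "vfov" (degrees; the focal length in pixels is half the picture's height over the tangent of half this angle, whatever the lens; pixels are square), "cx", "cy" (the principal point, pixels), "dist_coeffs" ([k1, k2, p1, p2, k3] as OpenCV has them; the pictures are not rectified), "rvec" (rotation vector, rad) and "tvec" (3), from world to camera coordinates, as OpenCV has them. Camera axes: x right, y down, z forward; pixel columns grow to the right and rows downward; lengths in mm; the calibration is good to about 2 mm. A picture is of the moment at which its call begins.
- robot.job_done(): hands the job in; it is judged then, once.
The state is a dict: "clock": time; "joint_positions": joint angles; "joint_vel": joint speeds; "effort": joint torques, N m; "eef_pos": TCP position; "eef_rot": TCP orientation; "ft_force": force on the tool from outside, world axes, zero at the start; "ft_torque": the same for the moment, N m; "opening": finger opening in mm; "grip_force": force on a finger pad.
Only numpy, scipy, OpenCV 4.12 (cv2) and the standard library are available. Lean on these libraries where they do the work, as an engineer would, in place of code of your own. Each camera call takes 0.05 s, during which the arm holds its last target. There are 200 camera calls.

### The job

Push the orange lever of the blue shop sign over until its rear prop leg snaps out and locks, then lift the sign out of its wooden rack and set it down gently in the middle of the green mat, so that it stands there by itself on its toes and prop leg. Leave the yellow sign alone.

Things in the scene. Friction and masses are not known exactly. Their poses are not given: they have to be found in the camera images.
- blue_sign: Blue board sign, 0.4 kg, loose in its rack. Origin: middle of the footprint, level with the feet; -x is its front (house picture, towards the robot), +x its back. Board 14 mm thick, centred on x = -34 mm, y -90 to 90, z 10 to 190; toes reach x = -71. Grip the middle of its top edge across the 14 mm: the top 45 mm are free both sides. The rack holds the bottom 50 mm with 1.5 mm play: lift 60 mm straight up.
- blue_leg (a joint): Prop leg on the blue sign's back, rad: 0 folded down flat, 0.61 at its stop, locked, its tip level with the toes at x = 71 mm of the sign. Grows as the lever goes to the sign's front (-x). An over-centre spring pulls it back to 0 below 0.30 and throws it to 0.61 above. Unless locked, the sign falls backwards when stood.
- blue_lever (a point): Centre of the 18 mm ball on the orange thumb lever, which turns with the leg: 16 mm wide, 7 mm thick, 110 mm long, on an axle along y at x = -16, z = 130 mm of the sign, at its y = 75 mm. Ball in the sign's frame: x = 30, z = 230 mm when folded (leaning back 25 degrees), x = -35, z = 238 mm when locked. Pushing the ball takes about 2 N at first, less towards the centre.
- mat: Flat green mat, 240 x 240 mm, 4 mm thick, fixed on the table between the two racks. Origin: centre of its underside, at table height; z up.
- yellow_sign: A second sign of the same make and frame, yellow with an apple picture, in the other rack. To be left alone. In the racks the signs' origins are 35 mm above the table and the racks' wooden cheeks, at the board's two ends, reach 95 mm.

How it is judged (in metres and radians):
On the way:
1. the blue sign's prop leg is swung out past centre and locked (value of joint blue_leg above 0.54 rad), for 0.3 s.
At the end, for the whole second after the job is handed in: The blue sign's leg is locked (over 0.54 rad) and the sign, released and at rest, stands upright (within 7 degrees) on the mat, the middle of its footprint within 45 mm of the mat's centre; any heading (value of joint blue_leg above 0.54 rad and horizontal distance between blue_sign and mat below 0.045 m and z of blue_sign in the frame of mat below 0.012 m and angle between blue_sign's own z axis and vertical below 0.12 rad and contact force between blue_sign and mat above 0.8 N and linear speed of blue_sign below 0.03 m/s and angular speed of blue_sign below 0.2 rad/s); the robot touches nothing.
It fails at once if the yellow sign is moved by more than 30 mm (distance of yellow_sign from where it was at the start of the episode above 0.03 m).
It fails at once if the blue sign is tipped by more than 35 degrees (angle between blue_sign's own z axis and vertical above 0.61 rad).
It fails at once if the blue sign is dropped or slammed down (faster than 0.5 m/s within 25 mm of the table) (height (world z) of blue_sign below 0.025 m and linear speed of blue_sign above 0.5 m/s).
It also fails if it takes over 58 s, if anything falls off the work surface, if the arm or the gripper's body presses on something with over 40 N, if the wrist force passes 120 N, or if a joint passes its speed limit or range.

## Working session

There is one attempt and no reset: what is moved stays moved. The work goes in short steps, Python scripts to look and compute and a tool call to move; the robot and the scene stay as the last step left them, time stands still between calls to the robot, and variables do not carry over. Pictures are saved under pics/ and viewed, at most 10 in all, crops included, and the job is handed in when it is done.

Besides the shell and the picture viewer there is one more tool, called after "Call:" by a JSON object that holds its "fn" and its "kwargs", one argument or row to a line. drive_tool: Moves the arm, as the interface text tells. Its arguments: {"type":"object","properties":{"motion":{"type":"string"},"force":{"type":"number"}},"required":["motion"]}

```bash
ls; mkdir -p pics; cat > h.py <<'E'
import numpy as np, cv2
from rig import robot, viewer
from scipy.spatial.transform import Rotation as R
def snap(n):
    s=viewer.snapshot(n); f=240/np.tan(np.radians(s['vfov'])/2)
    s['K']=np.array([[f,0,s['cx']],[0,f,s['cy']],[0,0,1.]]); s['Rm']=cv2.Rodrigues(np.array(s['rvec'],float))[0]
    s['t']=np.array(s['tvec'],float).ravel(); s['d']=np.array(s['dist_coeffs'],float); return s
def cloud(s):
    v,u=np.mgrid[0:480,0:640]; p=np.stack([u,v],-1).reshape(-1,1,2).astype(float)
    n=cv2.undistortPoints(p,s['K'],s['d']).reshape(480,640,2)
    z=s['z_map'][...,None].astype(float); c=np.concatenate([n*z,z],-1)
    w=(c-s['t'])@s['Rm']; w[s['z_map']==0]=np.nan; return w
def tool():
    st=robot.read_state(); return np.array(st['eef_pos']),R.from_quat(st['eef_rot']),st
E
python3 - <<'E'
from h import *
st=robot.read_state(); print(st, robot.tip_reach)
print(R.from_quat(st['eef_rot']).as_matrix().round(3))
for n in('scene','top'):
    s=snap(n); cv2.imwrite(f'pics/{n}0.png',s['frame']); print(n,(-s['Rm'].T@s['t']).round(), s['vfov'])
E
```

```text
pics
{'clock': 0.0, 'joint_positions': array([ 1.1708006 ,  0.69001575, -0.19445904,  1.56638655,  0.1573227 ,
        0.90247806, -0.21513229]), 'joint_vel': array([ 5.96563884e-04, -9.50585796e-05,  1.01321988e-03,  4.25893313e-04,
        8.08671115e-04,  7.37087119e-04,  2.95051262e-04]), 'effort': array([-6.12245913e-04, -5.39609349e+01, -1.26633659e+00, -1.58542925e+01,
        9.18590755e-03,  9.57473181e-03,  8.69907581e-06]), 'eef_pos': array([ 262.36358305, -566.58317891,  255.45145628]), 'eef_rot': array([ 9.76566169e-01,  2.15215283e-01, -2.93873837e-04, -9.02046800e-04]), 'ft_force': array([ 0.27092994, -0.45212895, -0.61122423]), 'ft_torque': array([ 0.01510675, -0.00363185, -0.02496069]), 'grip_force': 0.0, 'opening': 85.44870768011288} 25.0
[[ 0.907  0.42  -0.001]
 [ 0.42  -0.907  0.002]
 [-0.    -0.002 -1.   ]]
scene [1003. -263.  854.] 55.21043213545732
top [ 460.   32. 1360.] 45.80574826151432
```

View pics/scene0.png

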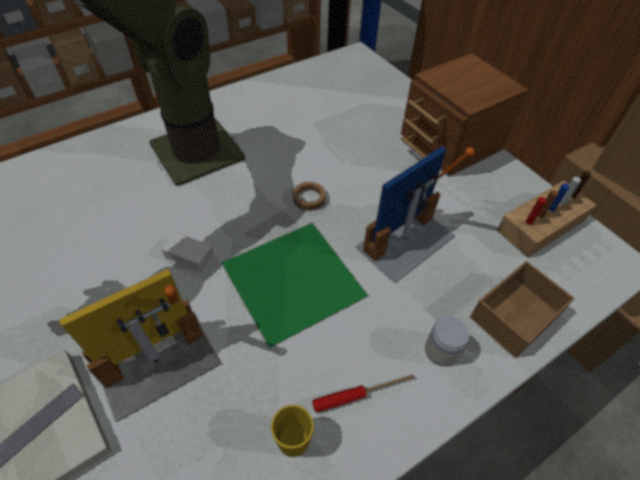

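View pics/top0.png

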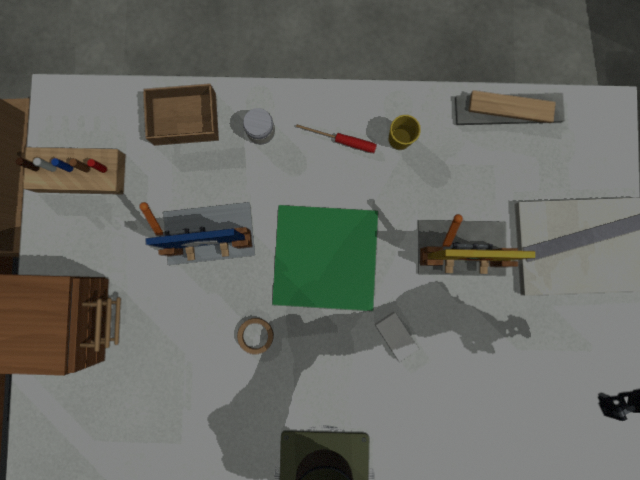

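The top view shows the blue sign on the left (board from pixel (148,240) to (240,236), ball at (144,207)), the mat at (325,258) and the yellow sign on the right at (485,254). In the scene view the blue sign is at (410,190) and its lever ball at (468,153).

```bash
cat > meas.py <<'E'
from h import *
def blue_top(s,lo=205,hi=245):
    w=cloud(s); hsv=cv2.cvtColor(s['frame'],cv2.COLOR_BGR2HSV)
    b=cv2.inRange(hsv,(105,130,40),(125,255,255))>0
    m=b&(w[...,2]>lo)&(w[...,2]<hi)
    return w,hsv,w[m]
if __name__=='__main__':
    for n in('top','scene'):
        s=snap(n); w,hsv,p=blue_top(s)
        c=p[:,:2].mean(0); q=p[:,:2]-c; _,S,V=np.linalg.svd(q,full_matrices=False)
        a=q@V[0]; e=q@V[1]
        print(n,len(p),'c',c.round(1),'dir',V[0].round(4),'len',np.percentile(a,[1,99]).round(1),'th',np.percentile(e,[2,98]).round(1),'z',np.percentile(p[:,2],[5,50,95]).round(1))
        ends=[c+V[0]*k for k in np.percentile(a,[1,99])]; print(' ends',np.round(ends,1), 'mid',np.mean(ends,0).round(1))
        o=cv2.inRange(hsv,(3,150,60),(16,255,255))>0
        m=o&(w[...,2]>235)&(w[...,1]>150); print(' ball',m.sum(),np.nanmedian(w[m],0).round(1), np.nanmax(w[m][:,2]).round(1)); 
        g=cv2.inRange(hsv,(55,120,30),(85,255,255))
        cs,_=cv2.findContours(g,cv2.RETR_EXTERNAL,cv2.CHAIN_APPROX_NONE); cc=max(cs,key=cv2.contourArea)
        box=cv2.approxPolyDP(cc,0.03*cv2.arcLength(cc,True),True).reshape(-1,2)
        print(' mat',[w[v,u].round(0).tolist() for u,v in box]); gm=w[g>0]; gm=gm[np.abs(gm[:,2])<20]; print(np.nanmean(gm,0).round(1),cv2.minAreaRect(gm[:,:2].astype(np.float32)))
E
python3 meas.py
```

```text
top 652 c [537.  283.1] dir [ 0.1336 -0.991 ] len [-87.1  85.7] th [-6.3  7.1] z [215.7 224.7 228.9]
 ends [[525.3 369.4]
 [548.4 198.2]] mid [536.9 283.8]
 ball 109 [584.7 365.4 258.2] 277.5
 mat [[631.0, 122.0, 3.0], [398.0, 130.0, 2.0], [390.0, -103.0, 1.0], [621.0, -114.0, 5.0]]
[509.7   8.8   4.3] ((510.70965576171875, 8.6805419921875), (238.08782958984375, 236.60391235351562), 87.90057373046875)
scene 621 c [543.8 278.5] dir [-0.1432  0.9897] len [-83.1  90.2] th [-4.4  7.8] z [208.  223.  226.1]
 ends [[555.8 196.2]
 [530.9 367.7]] mid [543.3 282. ]
 ball 175 [585.7 366.4 265.4] 325.8
 mat [[402.0, 125.0, 6.0], [393.0, -105.0, 5.0], [624.0, -112.0, 4.0], [632.0, 120.0, 3.0]]
[519.3   2.3   3.8] ((511.9598388671875, 7.7465667724609375), (236.60804748535156, 239.17666625976562), 87.82003784179688)
```

Call:
{"fn": "drive_tool", "kwargs": {
  "motion": "0 0 -0.015 0 0 -0.145 0; 0 0 -0.015 0 0 -0.145 0; 0 0 -0.015 0 0 -0.145 0; 0 0 -0.015 0 0 -0.145 0; 0 0 -0.015 0 0 -0.145 0; 0 0 -0.015 0 0 -0.145 0; 0 0 -0.015 0 0 -0.145 0; 0 0 -0.015 0 0 -0.145 0"
}}

```text
clock: 1.0
eef_pos: [262.4, -567.0, 376.7]
eef_rot: [0.697, 0.717, -0.0, -0.0]
ft_force: [0.5, 0.2, -0.1]
opening: 0.0
grip_force: 0.0
```

```bash
cat > plan.py <<'E'
from h import *
import sys
# usage: plan.py x y z yaw(tool x)  -> shift in tool axes (m), turn to do
p,r,st=tool(); T=np.array([float(v) for v in sys.argv[1:4]]); yaw=float(sys.argv[4])
x=np.array([np.cos(yaw),np.sin(yaw),0]); z=np.array([0,0,-1.]); G=np.stack([x,np.cross(z,x),z],1)
print('t',round(st['clock'],2),'pos',p.round(1),'yaw',round(float(np.arctan2(*r.as_matrix()[1::-1,0])),4),'open',round(st['opening'],1),'F',np.round(st['ft_force'],1))
print('shift in tool axes',(r.inv().apply(T-p)/1000).round(4),'in target axes',(G.T@(T-p)/1000).round(4),'turn',(r.inv()*R.from_matrix(G)).as_rotvec().round(4))
E
python3 plan.py 630 372 375 1.709
```

```text
t 1.0 pos [ 262.4 -567.   376.7] yaw 1.5996 open 0.0 F [ 0.5  0.2 -0.1]
shift in tool axes [0.928  0.3945 0.0019] in target axes [0.8794 0.4934 0.0017] turn [-0.0005 -0.0004 -0.1094]
```

Call:
{"fn": "drive_tool", "kwargs": {
  "motion": "0 0 0 0 0 -0.11 0; 0.038 0.0215 0 0 0 0 0; 0.038 0.0215 0 0 0 0 0; 0.038 0.0215 0 0 0 0 0; 0.038 0.0215 0 0 0 0 0; 0.038 0.0215 0 0 0 0 0; 0.038 0.0215 0 0 0 0 0; 0.038 0.0215 0 0 0 0 0"
}}

```text
clock: 1.8
eef_pos: [376.8, -281.9, 376.3]
eef_rot: [0.659, 0.752, -0.0, 0.0]
ft_force: [0.0, -0.3, -0.2]
opening: -0.1
grip_force: 0.0
```

Call:
{"fn": "drive_tool", "kwargs": {
  "motion": "0.038 0.0215 0 0 0 0 0; 0.038 0.0215 0 0 0 0 0; 0.038 0.0215 0 0 0 0 0; 0.038 0.0215 0 0 0 0 0; 0.038 0.0215 0 0 0 0 0; 0.038 0.0215 0 0 0 0 0; 0.038 0.0215 0 0 0 0 0; 0.038 0.0215 0 0 0 0 0"
}}

```text
clock: 2.6
eef_pos: [507.1, 42.1, 376.2]
eef_rot: [0.659, 0.752, -0.0, 0.0]
ft_force: [0.9, -0.4, 0.4]
opening: -0.1
grip_force: 0.0
```

```bash
python3 plan.py 635 373 375 1.709
```

```text
t 2.6 pos [507.1  42.1 376.2] yaw 1.7035 open -0.1 F [ 0.9 -0.4  0.4]
shift in tool axes [0.3111 0.1706 0.001 ] in target axes [0.3101 0.1723 0.0012] turn [-0.0001  0.0006 -0.0055]
```

Call:
{"fn": "drive_tool", "kwargs": {
  "motion": "0.039 0.0215 0 0 0 0 0; 0.039 0.0215 0 0 0 0 0; 0.039 0.0215 0 0 0 0 0; 0.039 0.0215 0 0 0 0 0; 0.039 0.0215 0 0 0 0 0; 0.039 0.0215 0 0 0 0 0; 0.039 0.0215 0 0 0 0 0; 0.039 0.0215 0 0 0 0 0"
}}

```text
clock: 3.4
eef_pos: [636.3, 374.0, 375.9]
eef_rot: [0.659, 0.752, -0.0, 0.0]
ft_force: [1.1, 0.3, -0.1]
opening: 0.1
grip_force: 0.0
```

Call:
{"fn": "drive_tool", "kwargs": {
  "motion": "0 0 0.035 0 0 -0.005 0; 0 0 0.035 0 0 0 0; 0 0 0.035 0 0 0 0; 0 0 0 0 0 0 0"
}}

```text
clock: 3.8
eef_pos: [633.6, 370.1, 264.9]
eef_rot: [0.656, 0.755, -0.006, -0.001]
ft_force: [-1.0, -0.4, -0.9]
opening: 0.5
grip_force: 0.0
```

```bash
python3 plan.py 600 368 270 1.709; python3 - <<'E'
from h import *
a=snap('top')['frame'][130:330,60:340]; b=snap('scene')['frame'][60:300,320:600]
a=cv2.resize(a,(400,300),fx=0,fy=0); b=cv2.resize(b,(400,343))[:300]
cv2.imwrite('pics/p1.png',np.hstack([a,b]))
E
```

```text
t 3.8 pos [633.6 370.1 264.9] yaw 1.71 open 0.5 F [-1.  -0.4 -0.9]
shift in tool axes [ 0.0025 -0.0336 -0.0048] in target axes [ 0.0025 -0.0336 -0.0051] turn [-0.01    0.0068  0.001 ]
```

View pics/p1.png

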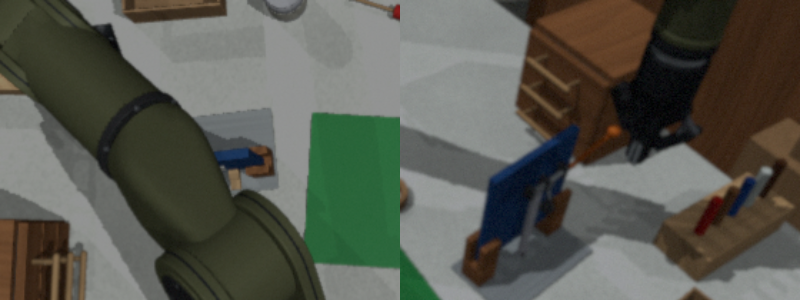

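The crops show the closed fingers (crop pixel (635,140)) just behind the lever ball (615,133), with the board clear of them. Now I push.

Call:
{"fn": "drive_tool", "kwargs": {
  "motion": "0.002 -0.01 -0.005 0 0 0 0; 0 -0.01 0 0 0 0 0; 0 -0.01 0 0 0 0 0; 0 -0.01 0 0 0 0 0; 0 -0.01 0 0 0 0 0; 0 -0.01 0 0 0 0 0; 0 -0.01 0 0 0 0 0; 0 -0.005 0 0 0 0 0"
}}

```text
clock: 4.7
eef_pos: [560.6, 365.5, 279.5]
eef_rot: [0.656, 0.754, 0.002, 0.0]
ft_force: [0.1, 0.0, 0.6]
opening: -0.3
grip_force: 0.0
```

```bash
cat > look.py <<'E'
from h import *
import sys
b=snap('scene')['frame'][60:300,320:600]
cv2.imwrite(sys.argv[1],cv2.resize(b,(700,600)))
E
python3 look.py pics/p2.png; python3 plan.py 600 368 270 1.709
```

```text
t 4.75 pos [560.1 365.4 279.1] yaw 1.7102 open -0.2 F [-0.4 -0.8 -0.4]
shift in tool axes [-0.003   0.0399  0.0092] in target axes [-0.0029  0.0399  0.0091] turn [ 0.0025 -0.0019  0.0012]
```

View pics/p2.png

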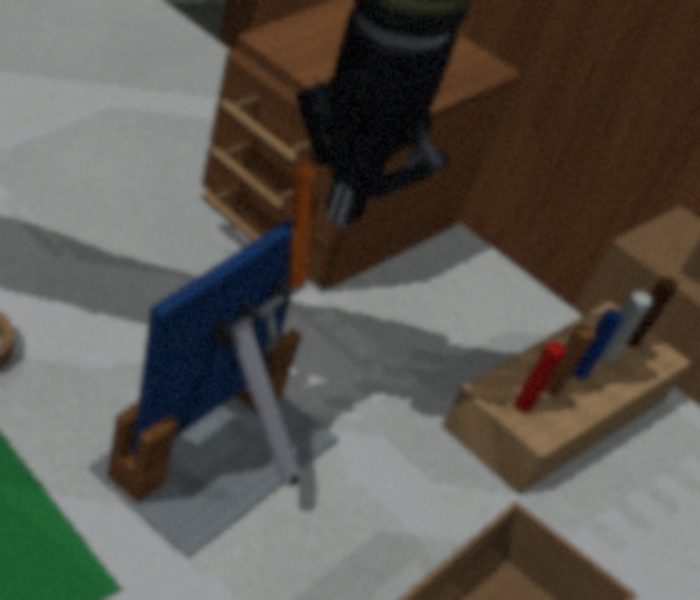

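The picture shows the leg swung out (tip at (297,478)) and the lever (305,220) past vertical, towards the front. Next I lift clear, open, and move over the board middle.

Call:
{"fn": "drive_tool", "kwargs": {
  "motion": "0 0.005 -0.04 0 0 0 0; 0 0 -0.03 0 0 0 0.085; -0.03 -0.003 0 0 0 0 0.085; -0.03 -0.003 0 0 0 0 0.085; -0.017 0 0 0 0 0 0.085; 0 0 0 0 0 0 0.085",
  "force": 40
}}

```text
clock: 5.35
eef_pos: [572.5, 284.8, 347.0]
eef_rot: [0.659, 0.753, -0.0, 0.001]
ft_force: [0.7, -0.8, -0.2]
opening: 72.4
grip_force: 0.0
```

```bash
python3 plan.py 537 284 215 1.709; python3 - <<'E'
from meas import *
s=snap('scene'); w,hsv,p=blue_top(s,200,250)
c=p[:,:2].mean(0);q=p[:,:2]-c;V=np.linalg.svd(q,full_matrices=False)[2];a=q@V[0]
print(len(p),c,V[0],np.percentile(a,[1,99]),np.percentile(q@V[1],[2,98]))
for lo in(185,195,205,215,222):
  k=(p[:,2]>lo)&(p[:,2]<lo+10); print(lo,k.sum(),np.median((p[k,:2]-[537,284])@[.99,.138]))
E
```

```text
t 5.35 pos [572.5 284.8 347. ] yaw 1.7039 open 72.4 F [ 0.7 -0.8 -0.2]
shift in tool axes [ 0.0042 -0.0356  0.1319] in target axes [ 0.0041 -0.0353  0.132 ] turn [ 0.0017  0.0019 -0.0051]
671 [547.9846048  266.14452065] [-0.13799961  0.99043228] [-70.27797751  84.25821348] [-4.04739826  7.78660506]
185 0 nan
195 68 11.189031682020612
205 149 11.009018251627325
215 353 9.184932623415362
222 339 6.6806770594505
  return _methods._mean(a, axis=axis, dtype=dtype,
  ret = ret.dtype.type(ret / rcount)
```

Call:
{"fn": "drive_tool", "kwargs": {
  "motion": "0.002 -0.017 0 0 0 -0.005 0.085; 0.002 -0.017 0 0 0 0 0.085; 0 0 0.03 0 0 0 0.085; 0 0 0.03 0 0 0 0.085; 0 0 0.03 0 0 0 0.085; 0 0 0.025 0 0 0 0.085; 0 0 0.015 0 0 0 0.085; 0 0 0 0 0 0 0.085"
}}

```text
clock: 6.2
eef_pos: [534.9, 288.5, 214.1]
eef_rot: [0.654, 0.757, -0.002, -0.001]
ft_force: [0.1, -0.1, -0.1]
opening: 85.0
grip_force: 0.0
```

Call:
{"fn": "drive_tool", "kwargs": {
  "motion": "0 0 0 0 0 0 0.03; 0 0 0 0 0 0 0.03; 0 0 0 0 0 0 0.03; 0 0 0 0 0 0 0.02; 0 0 0 0 0 0 0.02",
  "force": 40
}}

```text
clock: 6.7
eef_pos: [536.9, 287.2, 216.8]
eef_rot: [0.655, 0.756, 0.0, 0.0]
ft_force: [-0.1, 0.4, -0.2]
opening: 19.7
grip_force: 0.0
```

```bash
python3 plan.py 539 284 215 1.709; python3 look.py pics/p3.png
```

```text
t 6.7 pos [536.9 287.2 216.8] yaw 1.7136 open 19.7 F [-0.1  0.4 -0.2]
shift in tool axes [-0.0035  0.0016  0.0018] in target axes [-0.0035  0.0017  0.0018] turn [ 0.0008 -0.0002  0.0046]
```

View pics/p3.png

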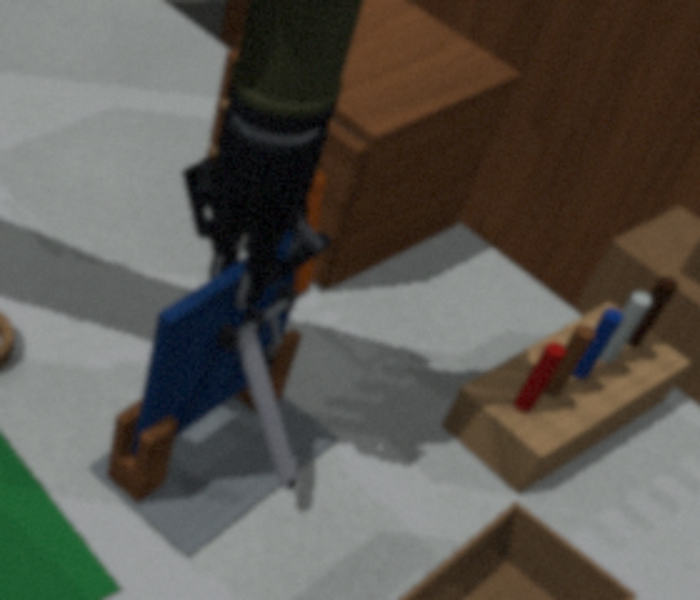

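The fingers straddle the board's middle (around (240,270)) and the leg is still out. Now I close.

Call:
{"fn": "drive_tool", "kwargs": {
  "motion": "0 0 0 0 0 0 0.01; 0 0 0 0 0 0 0; 0 0 0 0 0 0 0; 0 0 0 0 0 0 0",
  "force": 60
}}

```text
clock: 7.15
eef_pos: [537.0, 287.2, 216.7]
eef_rot: [0.655, 0.756, 0.0, 0.0]
ft_force: [-0.1, -0.6, 4.2]
opening: 13.1
grip_force: 59.4
```

Call:
{"fn": "drive_tool", "kwargs": {
  "motion": "0 0 -0.005 0 0 0 0; 0 0 -0.01 0 0 0 0; 0 0 -0.015 0 0 0 0; 0 0 -0.015 0 0 0 0; 0 0 -0.015 0 0 0 0; 0 0 -0.015 0 0 0 0; 0 0 -0.015 0 0 0 0; 0 0 -0.01 0 0 0 0"
}}

```text
clock: 7.95
eef_pos: [536.3, 287.2, 317.2]
eef_rot: [0.655, 0.756, -0.0, -0.0]
ft_force: [1.1, -0.0, -4.8]
opening: 13.4
grip_force: 58.7
```

```bash
python3 plan.py 477.3 3.5 315 1.709; python3 look.py pics/p4.png
```

```text
t 7.95 pos [536.3 287.2 317.2] yaw 1.7142 open 13.4 F [ 1.1 -0.  -4.8]
shift in tool axes [-0.2723 -0.099   0.0023] in target axes [-0.2728 -0.0975  0.0022] turn [-0.0003 -0.      0.0052]
```

View pics/p4.png

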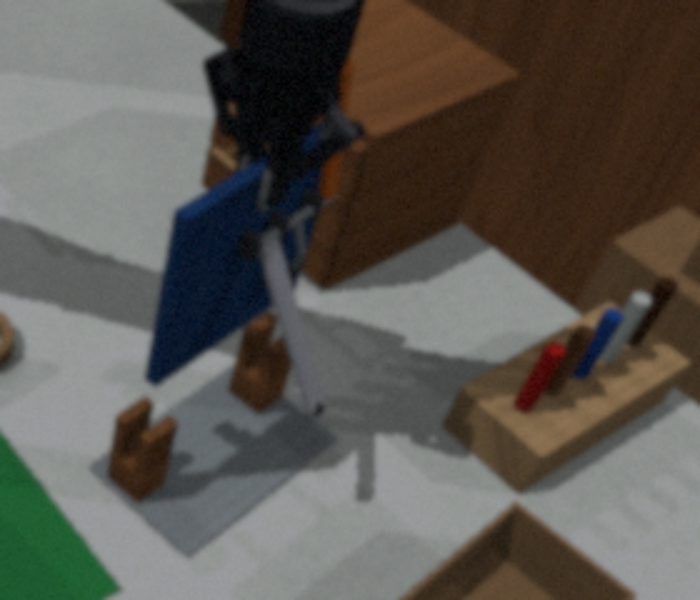

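The picture shows the sign lifted clear of the rack cheeks (140,460) and (260,375), upright, with the leg out. Next I carry it to the mat.

Call:
{"fn": "drive_tool", "kwargs": {
  "motion": "-0.01 -0.004 0 0 0 0 0; -0.02 -0.007 0 0 0 0 0; -0.03 -0.011 0 0 0 0 0; -0.03 -0.011 0 0 0 0 0; -0.03 -0.011 0 0 0 0 0; -0.03 -0.011 0 0 0 0 0; -0.03 -0.011 0 0 0 0 0; -0.03 -0.011 0 0 0 0 0"
}}

```text
clock: 8.8
eef_pos: [488.8, 65.8, 315.4]
eef_rot: [0.655, 0.756, -0.001, -0.0]
ft_force: [0.4, -0.7, -5.2]
opening: 13.1
grip_force: 58.7
```

Call:
{"fn": "drive_tool", "kwargs": {
  "motion": "-0.03 -0.011 0 0 0 0 0; -0.02 -0.007 0 0 0 0 0; -0.01 -0.004 0 0 0 0 0; 0 0 0 0 0 0 0"
}}

```text
clock: 9.2
eef_pos: [476.1, 3.7, 315.6]
eef_rot: [0.656, 0.755, -0.001, -0.0]
ft_force: [-0.2, 0.0, -4.5]
opening: 13.1
grip_force: 58.7
```

```bash
python3 plan.py 477 6.5 190 1.714; python3 - <<'E'
from meas import *
s=snap('scene'); cv2.imwrite('pics/p5.png',s['frame'])
w=cloud(s); hsv=cv2.cvtColor(s['frame'],cv2.COLOR_BGR2HSV)
p=w[(cv2.inRange(hsv,(105,130,40),(125,255,255))>0)&(np.hypot(w[...,0]-477,w[...,1]-6)<130)]
print(len(p),np.percentile(p,[1,50,99],axis=0).round(1))
A=np.c_[p[:,1:],np.ones(len(p))]; k=np.abs(p[:,0]-np.median(p[:,0]))<25
for _ in range(5):
    c=np.linalg.lstsq(A[k],p[k,0],rcond=None)[0]; k=np.abs(A@c-p[:,0])<4
print('x =',c.round(4),k.sum(),'tilt',c[1].round(3))
E
```

```text
t 9.2 pos [476.1   3.7 315.6] yaw 1.7107 open 13.1 F [-0.2  0.  -4.5]
shift in tool axes [0.0027 0.0015 0.1256] in target axes [0.0026 0.0013 0.1256] turn [-0.0023  0.0011 -0.0033]
3386 [[473.6 -86.6 155.9]
 [490.5 -38.8 252.8]
 [498.   83.  325. ]]
x = [-1.35000e-01 -1.40000e-03  4.85965e+02] 3201 tilt -0.001
```

View pics/p5.png

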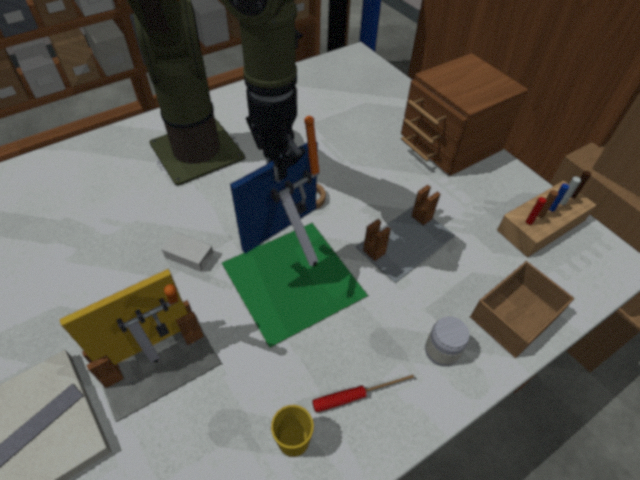

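The board (275,195) hangs upright over the mat with the leg tip above it at (313,262), and the tilt is about 0.001. I lower it gently.

Call:
{"fn": "drive_tool", "kwargs": {
  "motion": "0.001 0 0.02 0 0 0 0; 0 0 0.025 0 0 0 0; 0 0 0.025 0 0 0 0; 0 0 0.02 0 0 0 0; 0 0 0.015 0 0 0 0; 0 0 0.01 0 0 0 0; 0 0 0.005 0 0 0 0; 0 0 0 0 0 0 0"
}}

```text
clock: 10.05
eef_pos: [477.2, 7.6, 196.1]
eef_rot: [0.654, 0.756, 0.0, -0.0]
ft_force: [-0.1, 0.4, -4.6]
opening: 13.2
grip_force: 58.7
```

Call:
{"fn": "drive_tool", "kwargs": {
  "motion": "0 0 0.003 0 0 0 0; 0 0 0.003 0 0 0 0; 0 0 0.002 0 0 0 0; 0 0 0 0 0 0 0"
}}

```text
clock: 10.45
eef_pos: [477.0, 6.6, 188.3]
eef_rot: [0.655, 0.756, -0.0, 0.0]
ft_force: [0.1, 0.6, -4.8]
opening: 13.1
grip_force: 58.6
```

Call:
{"fn": "drive_tool", "kwargs": {
  "motion": "0 0 0.001 0 0 0 0; 0 0 0.001 0 0 0 0; 0 0 0 0 0 0 0; 0 0 0 0 0 0 0"
}}

```text
clock: 10.85
eef_pos: [477.1, 6.8, 186.3]
eef_rot: [0.655, 0.756, -0.0, 0.0]
ft_force: [-0.9, -0.1, -5.4]
opening: 13.1
grip_force: 58.6
```

Call:
{"fn": "drive_tool", "kwargs": {
  "motion": "0 0 0.001 0 0 0 0; 0 0 0 0 0 0 0; 0 0 0 0 0 0 0"
}}

```text
clock: 11.15
eef_pos: [477.4, 6.8, 185.6]
eef_rot: [0.655, 0.756, 0.0, 0.0]
ft_force: [0.1, -1.0, 0.7]
opening: 13.6
grip_force: 59.4
```

Contact is confirmed: the weight is off the wrist. I release.

Call:
{"fn": "drive_tool", "kwargs": {
  "motion": "0 0 0 0 0 0 0.02; 0 0 0 0 0 0 0.025; 0 0 0 0 0 0 0.04; 0 0 0 0 0 0 0.06; 0 0 0 0 0 0 0.06; 0 0 0 0 0 0 0.06"
}}

```text
clock: 11.75
eef_pos: [477.0, 6.8, 185.3]
eef_rot: [0.655, 0.756, 0.0, 0.0]
ft_force: [0.6, -0.9, -0.6]
opening: 59.4
grip_force: 0.0
```

Call:
{"fn": "drive_tool", "kwargs": {
  "motion": "0 0 -0.02 0 0 0 0.06; 0 0 -0.03 0 0 0 0.06; 0 0 -0.03 0 0 0 0.06; 0 0 -0.03 0 0 0 0.06; 0 0 -0.03 0 0 0 0.06; 0 0 -0.01 0 0 0 0.06; 0 0 0 0 0 0 0.06; 0 0 0 0 0 0 0.06"
}}

```text
clock: 12.55
eef_pos: [476.4, 6.4, 334.3]
eef_rot: [0.655, 0.756, -0.001, -0.0]
ft_force: [-0.5, 0.1, 0.1]
opening: 59.9
grip_force: 0.0
```

```bash
python3 - <<'E'
from meas import *
s=snap('scene'); cv2.imwrite('pics/p6.png',s['frame'])
w=cloud(s); hsv=cv2.cvtColor(s['frame'],cv2.COLOR_BGR2HSV)
p=w[(cv2.inRange(hsv,(105,130,40),(125,255,255))>0)&(np.hypot(w[...,0]-477,w[...,1]-6)<130)]
print(len(p),np.percentile(p,[1,50,99],axis=0).round(1))
A=np.c_[p[:,1:],np.ones(len(p))]; k=np.abs(p[:,0]-np.median(p[:,0]))<25
for _ in range(5):
    c=np.linalg.lstsq(A[k],p[k,0],rcond=None)[0]; k=np.abs(A@c-p[:,0])<4
print('x =',c.round(4),k.sum())
E
```

```text
2722 [[473.5 -83.4  26.7]
 [490.9 -26.1 145.7]
 [500.   83.8 195. ]]
x = [-1.384000e-01 -1.900000e-03  4.881385e+02] 2494
```

View pics/p6.png

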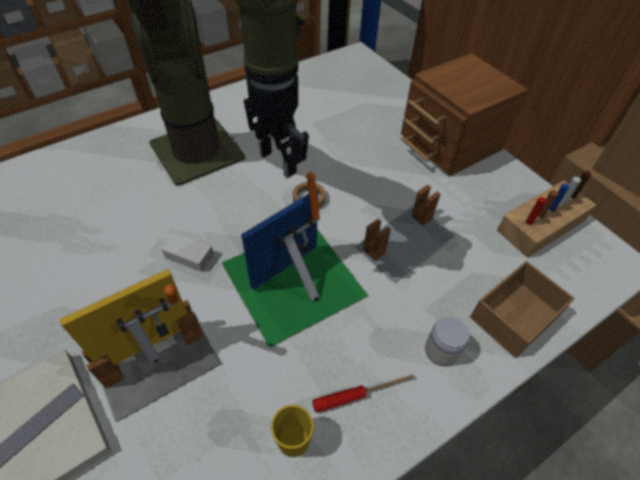

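The sign stands upright by itself on the mat (board (282,240), leg tip (316,298), lever at (313,197)). The gripper is well clear, and the board is where planned within a few mm.

```bash
python3 -c "
from rig import robot
print(robot.job_done())"
```

```text
the job is handed in; nothing more can be done
None
```

I handed the job in at about 12.6 s on the robot clock: the blue sign stands upright by itself near the middle of the mat with its prop leg out, and the yellow sign was not touched; the hand-in returned no verdict.

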